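Load the round-window carrier onto the probe chuck

TASK

Slide the sample carrier with the round window along its lane until it sticks out well over the far edge of the black loading stand (the edge away from the robot), then grip the part that sticks out, lift it clear and lay it flat and centred on the round steel chuck, without dropping it. Leave the carrier with the square window where it is, and let go at the end.

Things in the scene. Friction and masses are not known exactly. Their poses are not given: they have to be found in the camera images.
- round_carrier_mid (a point): Centre (half-way up) of the target: loose flat aluminium plate, 120 mm long (x) x 50 wide (y) x 5 thick (z), about 70 g, with a 31 mm round window in its middle and solid ends. Starts flat in one of the stand's two lanes, wholly on the stand, its x axis along the lane towards the stand's far edge. Slides freely.
- square_carrier_mid (a point): Centre (half-way up) of the other carrier: the same loose aluminium plate, 120 x 50 x 5 mm, but with a 28 mm square window. It lies in the other lane and stays there.
- stand_edge (a point): Middle of the far top edge of the fixed black stand, at lane-floor height (60 mm). x points level outwards over the edge, along the lanes; z up. Top: x -200 to 0 mm, 134 wide. Two lanes, middles at y = +31.5 and -31.5 mm, 55 wide, open at both ends, between rails 8 wide, 5 high (flush with the carriers: no side grip in the lane). Free air beyond the edge.
- chuck_top (a point): Centre of the flat top of the fixed round steel chuck, 64 mm across, top 60 mm above the table; z up. Disc 10 mm thick on a 40 mm column; below, up to 24 mm above the table, a dark square base 110 x 110 mm. Left or right of the stand; a flat grey canister, 106 mm across, 36 high, stands on the other side.
Not all that is in view belongs to the job. Leave any purple or red look-alike of the part that bears round_carrier_mid alone.

How it is judged:
By the outcome, as a careful person would: the job done as asked, in the order asked, and still so for the second after the job is handed in, with the robot touching nothing.
It also fails if it takes over 61 s, if anything falls off the work surface, if the arm or the gripper's body presses on something with over 40 N, if the wrist force passes 120 N, or if a joint passes its speed limit or range.

ROBOT

A 6-joint arm with a two-finger parallel gripper is mounted at the origin on the work surface. World frame = base frame: x ahead of the robot, y to its left, z up, the work surface at z = 0. Lengths are in m, angles in rad, forces in N, time in s.
With the tool pointing down it reaches from about 0.35 to 0.775 m from the base axis. Payload 5.5 kg.
Tool frame: the origin (TCP) lies midway between the tips of the shut fingers; the grasp point (between the pads) lies 19 mm behind it; z points along the fingers, y is the line along which they close (so a half turn about z gives the same grasp; the last joint's range is limited). The gripper opens to 85 mm and grips with 20 to 120 N. Pads are 22 mm wide; open, the fingers measure 114 mm over their backs; the gripper's body (76 mm by 85 mm) begins 54 mm behind the grasp point. The pads swing forward as they close: fully open they stand 13 mm farther back than shut.
Start: joints at [1.181, 0.313, 0.046, 1.304, 0, 1.431], TCP at [0.142, 0.557, 0.231] pointing down, gripper open.
Joint ranges: [-2.76, 2.76], [-0.86, 1.69], [-1.03, 1.26], [-2.2, 2.34], [-1.47, 1.5], [-3.14, 3.14]. Speed limits (rad/s): [2.57, 2.57, 3.14, 3.14, 3.14, 3.14].

INTERFACE

Orientations are given as [roll, pitch, yaw] about the fixed x, y, z axes, in that order (R = Rz(yaw) Ry(pitch) Rx(roll)).
In Python, from rig import get_obs, imaging, arm gives the robot as it stands.
- The arm moves only by the tool step_arm, never from a script. Its argument "commands" is a list of rows, each a list of 2 entries, a list of its own where there are three numbers: the shift along the tool's x, y, z in cm, then the turn, a rotation vector about the tool's x, y, z in rad. In form: [[[tx, ty, tz], [rx, ry, rz]], ...]. A call has 1 to 20 rows; each row shifts and turns the commanded pose from where the row before left it, along the tool's axes as they then stand; what a row does not reach is not made up. A row lasts 1/8 s, in which the tool goes at most 62.5 mm and 10.7 degrees, less where a joint would pass 70% of its speed; a pose out of reach is approached as far as the arm can. A call is refused whole if a number of a shift passes 6.25 or a number of a turn 0.188, either way. A call with a gripper value outside its range is refused whole. "fingers" is the opening, from 0 (shut) to 1 (fully open), set as the call begins (left out, the last holds). The fingers move at their own pace and stop on an object; "squeeze" is the grip in N (left out, the last holds). Time passes only in rows, so rows that do not move let the fingers close. It gives the time, the measured TCP pose, the force, the opening and the grip force at its end, in the units of the state.
- get_obs(): the state, without advancing time (a new reading comes with each control period).
- imaging.snapshot(name): name is "scene" or "side" or "wrist"; returns (picture, depth): 384x512x3 uint8, red, green, blue; 384x512 float32, m along the optical axis (not along the pixel's ray), 0 where there is no reading.
- imaging.camera_model(name): a dict with "fx", "fy", "cx", "cy" (pixels), "view" (4x4, takes a point from world to camera coordinates); the wrist camera has in their place "tool_from_camera" (4x4, takes a point from camera to tool coordinates, whose origin is the TCP and whose axes are the flange's). Camera axes: x right, y up, looking along -z (the intrinsics and any distortion apply to the point x, -y, -z); pixel columns grow to the right and rows downward; lengths in m; the calibration is good to about 2 mm. A picture is of the moment at which its call begins: read the wrist's pose just before it. camera_model takes no time and is no camera call.
- arm.close_job(): hands the job in; it is judged then, once.
The state is a dict: "time_s": time; "qpos": joint angles; "joint_velocities": joint speeds; "joint_efforts": joint torques, N m; "tool_pos": TCP position; "tcp_rot": TCP orientation; "contact_force": force on the tool from outside, world axes, zero at the start; "moment": the same for the moment, N m; "opening": finger opening in m; "gripper_force": force on a finger pad.
Only numpy, scipy, OpenCV 4.12 (cv2) and the standard library are available. Lean on these libraries where they do the work, as an engineer would, in place of code of your own. Each camera call takes 0.05 s, during which the arm holds its last target. There are 200 camera calls.

## Working session

There is one attempt and no reset: what is moved stays moved. The work goes in short steps, Python scripts to look and compute and a tool call to move; the robot and the scene stay as the last step left them, time stands still between calls to the robot, and variables do not carry over. Pictures are saved under pics/ and viewed, at most 10 in all, crops included, and the job is handed in when it is done.

Besides the shell and the picture viewer there is one more tool, called after "Call:" as name(argument=value, ...), one argument or row to a line, values as JSON. step_arm: Moves the arm, as the interface text tells. Its arguments: {"type":"object","properties":{"commands":{"type":"array","items":{"type":"array"}},"fingers":{"type":"number"},"squeeze":{"type":"number"}},"required":["commands"]}

```bash
mkdir -p pics; python3 - <<'E'
from rig import get_obs, imaging
import cv2,numpy as np
o=get_obs();print({k:np.round(v,3) for k,v in o.items()})
for n in("scene","side"):
    p,d=imaging.snapshot(n);np.savez(f"pics/{n}.npz",p=p,d=d);cv2.imwrite(f"pics/{n}1.png",p[...,::-1])
    m=imaging.camera_model(n);print(n,m)
E
```

```text
{'time_s': np.float64(0.0), 'qpos': array([ 1.181,  0.314,  0.045,  1.304, -0.   ,  1.431]), 'joint_velocities': array([ 0.   ,  0.001, -0.   ,  0.   ,  0.   ,  0.   ]), 'joint_efforts': array([-1.0000e-03, -4.8062e+01,  2.9854e+01,  1.9000e-02, -0.0000e+00,
        0.0000e+00]), 'tool_pos': array([0.142, 0.557, 0.23 ]), 'tcp_rot': array([-3.14 , -0.   ,  2.892]), 'contact_force': array([ 0.029, -0.713,  0.373]), 'moment': array([-0.003, -0.001,  0.028]), 'gripper_force': np.float64(0.0), 'opening': np.float64(0.086)}
scene {'fx': 374.87114028343694, 'fy': 374.87114028343694, 'cx': 258.89607685749854, 'cy': 184.7333801868218, 'view': array([[-0.67080258,  0.7416337 , -0.00183259,  0.44633764],
       [-0.46867144, -0.42199243,  0.77606022,  0.25291445],
       [ 0.57477907,  0.52144208,  0.63065615, -1.31030163],
       [ 0.        ,  0.        ,  0.        ,  1.        ]])}
side {'fx': 452.4962088854292, 'fy': 452.4962088854292, 'cx': 251.063516350333, 'cy': 187.68289666568634, 'view': array([[-0.82264354, -0.56851187, -0.00720126,  0.50472912],
       [ 0.4305978 , -0.63125117,  0.64506395, -0.33057636],
       [-0.37127231,  0.52755685,  0.76409466, -0.82208838],
       [ 0.        ,  0.        ,  0.        ,  1.        ]])}
```

View pics/scene1.png

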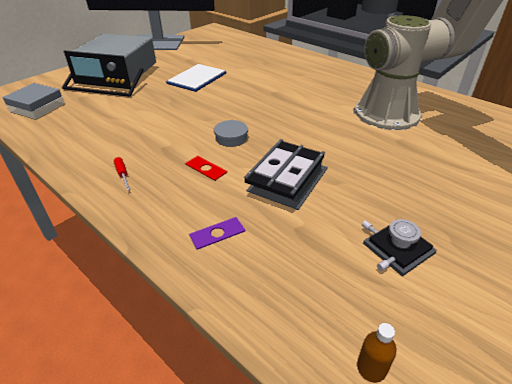

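View pics/side1.png

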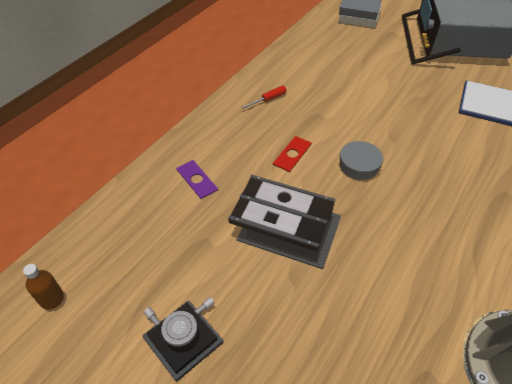

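Scene view: carriers are white plates on the black stand, round window at (275,161), square at (297,171). The red (206,168) and purple (217,233) look-alikes lie on the table and are not the target. The chuck is at (404,233) and the canister at (231,132). In the side view the round carrier is at (284,197), the square at (271,217) and the chuck at (180,327). I'll measure and confirm with an enlarged crop.

```bash
cat > h.py <<'E'
import numpy as np,cv2
from rig import get_obs, imaging
from scipy.spatial.transform import Rotation as Ro
def V(n):
    m=imaging.camera_model(n)
    if "view" in m: return m,np.linalg.inv(m["view"])
    o=get_obs();T=np.eye(4);T[:3,:3]=Ro.from_euler('xyz',o["tcp_rot"]).as_matrix();T[:3,3]=o["tool_pos"]
    return m,T@m["tool_from_camera"]
def ray(mc,uv,z):
    m,C=mc;uv=np.atleast_2d(uv).astype(float)
    d=np.c_[(uv[:,0]-m["cx"])/m["fx"],-(uv[:,1]-m["cy"])/m["fy"],-np.ones(len(uv))]@C[:3,:3].T
    return C[:3,3]+d*((z-C[2,3])/d[:,2])[:,None]
def white(p,lo=170):
    h=cv2.cvtColor(p,cv2.COLOR_RGB2HSV);return ((h[...,1]<40)&(h[...,2]>lo)).astype(np.uint8)
def plates(p,mc,lo=170,box=None,z=.065,amin=300):
    w=white(p,lo)
    if box: k=np.zeros_like(w);k[box[1]:box[3],box[0]:box[2]]=1;w*=k
    cs,_=cv2.findContours(w,cv2.RETR_EXTERNAL,cv2.CHAIN_APPROX_NONE);out=[]
    for c in cs:
        if cv2.contourArea(c)<amin: continue
        P=ray(mc,c[:,0],z)[:,:2]
        (x,y),(a,b),t=cv2.minAreaRect((P*1000).astype(np.float32))
        if a<b:a,b,t=b,a,t+90
        out.append((c[:,0].mean(0).round(),np.round([x,y,a,b,(t+90)%180-90],1)))
    return out
E
python3 - <<'E'
from h import *
for n,b,cb in(("scene",(240,130,340,215),(360,200,440,275)),("side",(225,170,345,270),(135,290,230,380))):
    p=np.load(f"pics/{n}.npz")["p"];mc=V(n)
    for r in plates(p,mc,150,b):print(n,*r)
    # chuck: light disc
    h=cv2.cvtColor(p,cv2.COLOR_RGB2HSV);k=np.zeros(p.shape[:2],np.uint8);k[cb[1]:cb[3],cb[0]:cb[2]]=1
    w=((h[...,2]>120)&(h[...,1]<50)).astype(np.uint8)*k
    w=cv2.morphologyEx(w,cv2.MORPH_OPEN,np.ones((11,11)))
    c=max(cv2.findContours(w,0,1)[0],key=cv2.contourArea)
    P=ray(mc,c[:,0],.06)*1000;print("chuck",cv2.minEnclosingCircle(P[:,:2].astype(np.float32)))
    cr=p[b[1]-5:b[3]+5,b[0]-5:b[2]+5];cr2=p[cb[1]:cb[3],cb[0]:cb[2]]
    f=lambda q:cv2.resize(q,(400,300),interpolation=2)
    L=np.hstack([f(cr),f(cr2)]);A=L if n=="scene" else np.vstack([A,L])
cv2.imwrite("pics/crop.png",A[...,::-1])
E
```

```text
scene [294. 170.] [550.8  18.  121.3  50.4  12.7]
scene [273. 162.] [557.7 -44.7 121.6  50.   11.6]
chuck ((555.87646484375, 314.2358703613281), 31.853622436523438)
side [271. 217.] [549.5  16.  118.6  49.   12.6]
side [284. 197.] [556.8 -47.1 118.5  48.9  12.7]
chuck ((559.1868286132812, 313.87957763671875), 27.09895133972168)
```

View pics/crop.png

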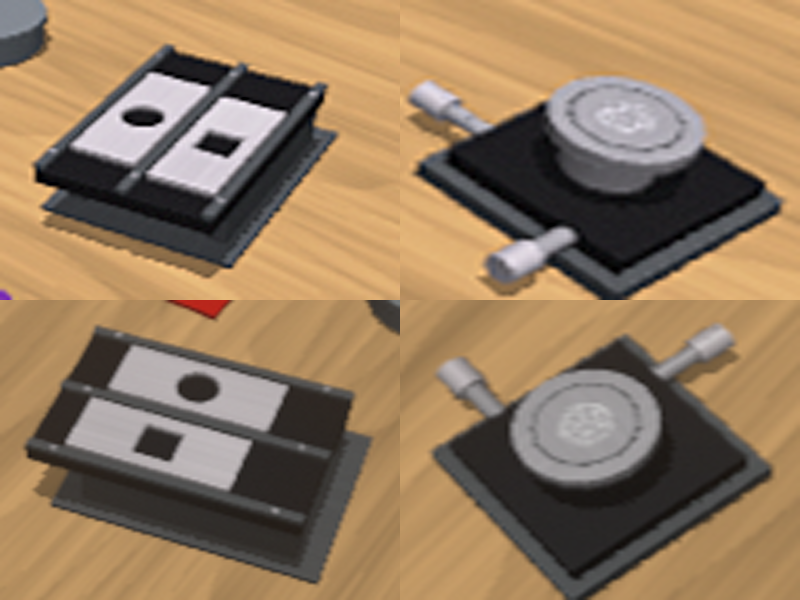

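The crop confirms it: round window in the -y lane at (557,-46) mm, yaw about 12.5°, and the chuck at about (557,314) mm. One more measurement for the stand edge and the knob heights.

```bash
python3 - <<'E'
from h import *
t=np.radians(12.6);u=np.array([np.cos(t),np.sin(t)]);v=np.array([-u[1],u[0]])
for n in("scene","side"):
    z=np.load(f"pics/{n}.npz");d=z["d"];m,C=V(n)
    U,W=np.meshgrid(np.arange(512),np.arange(384))
    P=np.stack([(U-m["cx"])/m["fx"]*d,-(W-m["cy"])/m["fy"]*d,-d],-1)@C[:3,:3].T+C[:3,3]
    ok=d>0
    s=ok&(P[...,2]>.055)&(P[...,2]<.072)&(np.hypot(P[...,0]-.553,P[...,1]+.014)<.16)
    k=P[s][:,:2]*1000
    (x,y),(a,b),tt=cv2.minAreaRect(k.astype(np.float32));print(n,"stand",x,y,a,b,tt)
    print("u range",np.percentile(k@u,[0,.5,99.5,100]),"v",np.percentile(k@v,[0,.5,99.5,100]),"carrier u,v",np.array([557.3,-46])@u,np.array([557.3,-46])@v)
    q=ok&(np.hypot(P[...,0]-.557,P[...,1]-.314)<.14)&(P[...,2]>.028)&(P[...,2]<.05)&(np.hypot(P[...,0]-.557,P[...,1]-.314)>.045)
    print("knobs",np.c_[P[q]*1000].round()[::max(1,q.sum()//25)].tolist(), P[q][:,2].max() if q.any() else 0)
    c=ok&(P[...,2]>.057)&(P[...,2]<.064)&(np.hypot(P[...,0]-.557,P[...,1]-.314)<.05)
    print("chuck",cv2.minEnclosingCircle((P[c][:,:2]*1000).astype(np.float32)),P[c].mean(0))
E
```

```text
scene stand 543.91748046875 -17.694664001464844 206.2657012939453 136.04537963867188 12.932909965515137
u range [423.54379144 427.61403145 627.84070292 630.28795281] v [-204.11895117 -202.1002487   -68.09348366  -67.36041859] carrier u,v 533.843822324223 -166.46339947947553
knobs [[556.0, 225.0, 28.0]] 0.028114070909077027
chuck ((555.5466918945312, 313.6423034667969), 32.979583740234375) [0.5571617  0.3145981  0.05988563]
side stand 542.4767456054688 -17.425247192382812 201.11900329589844 138.4222412109375 12.738998413085938
u range [424.94927021 425.73296092 623.83190066 626.17440173] v [-204.77230743 -202.62261646  -67.64871917  -66.09818938] carrier u,v 533.843822324223 -166.46339947947553
knobs [[557.0, 233.0, 28.0], [638.0, 314.0, 29.0], [630.0, 313.0, 28.0], [627.0, 314.0, 28.0], [628.0, 319.0, 28.0], [520.0, 365.0, 28.0]] 0.02900828788418164
chuck ((554.2035522460938, 313.7733154296875), 32.31412124633789) [0.55357357 0.31415267 0.06016252]
```

Call:
step_arm(
  commands=[
    [[0,0,0],[0,0,-0.156]],
    [[0,0,0],[0,0,-0.156]],
    [[0,0,0],[0,0,-0.157]],
    [[-3.25,-5,0],[0,0,0]],
    [[-3.25,-5,0],[0,0,0]],
    [[-3.25,-5,0],[0,0,0]],
    [[-3.25,-5,0],[0,0,0]],
    [[-3.25,-5,0],[0,0,0]],
    [[-3.25,-5,0],[0,0,0]],
    [[0,-4.7,0],[0,0,0]],
    [[0,-4.7,0],[0,0,0]],
    [[0,-4.7,0],[0,0,0]],
    [[0,-4.7,0],[0,0,0]],
    [[0,-4.7,0],[0,0,0]],
    [[0,-4.7,0],[0,0,0]],
    [[0,-4.7,0],[0,0,0]],
    [[0,-4.7,0],[0,0,0]],
    [[0,0,0],[0,0,0]],
  ],
  fingers=0,
)

```text
time_s: 2.35
tool_pos: [0.4799, -0.0629, 0.2307]
tcp_rot: [-3.142, -0.001, -2.927]
contact_force: [0.2, 0.7, -0.4]
opening: -0.0002
gripper_force: 0.0
```

```bash
python3 - <<'E'
from h import *
mc=V("wrist");p,d=imaging.snapshot("wrist")
for r in plates(p,mc,150):print(*r)
cv2.imwrite("pics/w1.png",p[...,::-1])
E
```

```text
[314. 233.] [549.2  15.9 116.6  50.1  12.5]
[261. 214.] [530.6 -52.8  65.5  49.8  12.8]
```

View pics/w1.png

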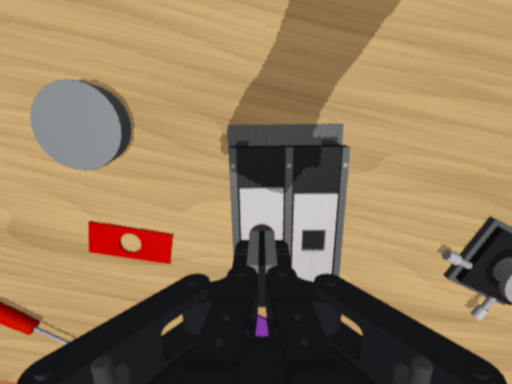

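The wrist view shows the round carrier's near end at row 188, which agrees with the earlier measurement, and the fingers are over its lane. Descend behind it.

Call:
step_arm(
  commands=[
    [[0,0,5],[0,0,0]],
    [[0,0,5],[0,0,0]],
    [[0,0,4],[0,0,0]],
    [[0,0,2],[0,0,0]],
    [[0,0,0.8],[0,0,0]],
    [[0,0,0],[0,0,0]],
    [[0,0,0],[0,0,0]],
  ],
)

```text
time_s: 3.28
tool_pos: [0.4804, -0.0601, 0.0644]
tcp_rot: [-3.141, 0.002, -2.922]
contact_force: [-1.1, 0.5, 0.4]
opening: 0.0002
gripper_force: 0.0
```

```bash
python3 -c "
from rig import get_obs
for i in range(3):
    o=get_obs();print(o['time_s'],o['tool_pos'].round(4),o['contact_force'].round(2),o['qpos'].round(4))
"
```

```text
3.275 [ 0.4804 -0.0601  0.0644] [-1.12  0.52  0.42] [-2.906e-01  2.590e-01 -4.642e-01  8.456e-01  2.000e-04 -5.104e-01]
3.275 [ 0.4804 -0.0601  0.0644] [-1.12  0.52  0.42] [-2.906e-01  2.590e-01 -4.642e-01  8.456e-01  2.000e-04 -5.104e-01]
3.275 [ 0.4804 -0.0601  0.0644] [-1.12  0.52  0.42] [-2.906e-01  2.590e-01 -4.642e-01  8.456e-01  2.000e-04 -5.104e-01]
```

Call:
step_arm(
  commands=[
    [[0,0,0],[0,0,0]],
    [[0,0,0],[0,0,0]],
  ],
)

```text
time_s: 3.52
tool_pos: [0.48, -0.0604, 0.0639]
tcp_rot: [-3.141, 0.001, -2.922]
contact_force: [-0.6, -0.1, -0.3]
opening: 0.0004
gripper_force: 0.0
```

Call:
step_arm(
  commands=[
    [[0,-0.25,0.18],[0,0,0]],
    [[-0.5,0,0],[0,0,0]],
    [[-0.5,0,0],[0,0,0]],
    [[-0.5,0,0],[0,0,0]],
    [[-0.5,0,0],[0,0,0]],
    [[-0.5,0,0],[0,0,0]],
    [[-0.5,0,0],[0,0,0]],
    [[-0.5,0,0],[0,0,0]],
    [[-0.5,0,0],[0,0,0]],
    [[0,0,0],[0,0,0]],
  ],
)

```text
time_s: 4.78
tool_pos: [0.5196, -0.0539, 0.0615]
tcp_rot: [-3.142, 0.0, -2.922]
contact_force: [-0.2, -0.2, -0.3]
opening: -0.0003
gripper_force: 0.0
```

```bash
python3 - <<'E'
from h import *
mc=V("side");p,d=imaging.snapshot("side");cv2.imwrite("pics/s2.png",p[120:312,150:406,::-1])
for r in plates(p,mc,150,(150,140,345,270),amin=150):print(*r)
print(get_obs()["contact_force"])
E
```

```text
[270. 218.] [549.8  16.3 119.3  50.   12.4]
[266. 191.] [597.6 -37.4 101.8  49.6  12.5]
[-0.22409382 -0.03176315  0.76473854]
```

View pics/s2.png

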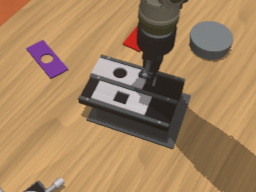

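The round carrier (window at (120,73) in the crop) slides ahead of the fingers, and the square one hasn't moved. About 51 mm more.

Call:
step_arm(
  commands=[
    [[-0.5,0,0],[0,0,0]],
    [[-0.5,0,0],[0,0,0]],
    [[-0.5,0,0],[0,0,0]],
    [[-0.5,0,0],[0,0,0]],
    [[-0.5,0,0],[0,0,0]],
    [[-0.5,0,0],[0,0,0]],
    [[-0.5,0,0],[0,0,0]],
    [[-0.5,0,0],[0,0,0]],
    [[-0.5,0,0],[0,0,0]],
    [[-0.4,0,0],[0,0,0]],
    [[-0.2,0,0],[0,0,0]],
    [[0,0,0],[0,0,0]],
  ],
)

```text
time_s: 6.32
tool_pos: [0.5691, -0.0429, 0.0615]
tcp_rot: [3.142, 0.0, -2.922]
contact_force: [-0.3, 0.4, 1.0]
opening: 0.0001
gripper_force: 0.0
```

```bash
python3 - <<'E'
from h import *
u=np.array([.9759,.2181]);v=np.array([-.2181,.9759])
for n,b in (("side",(120,120,345,270)),("scene",(220,130,340,215))):
    mc=V(n);p,d=imaging.snapshot(n)
    for r in plates(p,mc,150,b,amin=150):
        q=r[1][:2];print(n,*r,"u,v",q@u,q@v,"far",q@u+r[1][2]/2)
E
```

```text
side [268. 219.] [549.8  16.6 119.   49.3  12. ] u,v 540.1702799999999 -103.71143999999998 far 599.6702799999999
side [244. 185.] [647.4 -26.7 100.9  49.5  12.5] u,v 625.97439 -167.25447 far 676.42439
scene [256. 181.] [643.2 -26.1 113.7  50.4  12.8] u,v 622.00647 -165.75291 far 678.8564700000001
scene [295. 173.] [550.9  18.4 121.9  50.2  12.1] u,v 541.63635 -102.19472999999999 far 602.58635
```

Overhang is about 51 mm with the carrier centre at u≈617, still on the stand. Retreat, rise, open, move over the overhang.

Call:
step_arm(
  commands=[
    [[0.6,0,0],[0,0,0]],
    [[0,0,-4],[0,0,0]],
    [[0,0,-4],[0,0,0]],
    [[-4,0,-1],[0,0,0]],
    [[-4,0,0],[0,0,0]],
    [[-3.5,0,0],[0,0,0]],
    [[0,0,0],[0,0,0]],
    [[0,0,0],[0,0,0]],
  ],
  fingers=0,
)

```text
time_s: 7.42
tool_pos: [0.6742, -0.0192, 0.151]
tcp_rot: [3.141, -0.002, -2.922]
contact_force: [0.0, -0.2, 0.3]
opening: -0.0001
gripper_force: 0.0
```

Call:
step_arm(
  commands=[
    [[0,0,0],[0,0,0]],
    [[0,0,0],[0,0,0]],
    [[0,0,0],[0,0,0]],
    [[0,0,0],[0,0,0]],
    [[0,0,0],[0,0,0]],
  ],
  fingers=1,
)

```text
time_s: 8.05
tool_pos: [0.6752, -0.0192, 0.1515]
tcp_rot: [3.142, 0.0, -2.922]
contact_force: [0.1, 0.4, -0.5]
opening: 0.0854
gripper_force: 0.0
```

```bash
python3 - <<'E'
from h import *
u=np.array([.9759,.2181]);v=np.array([-.2181,.9759])
o=get_obs();t=o["tool_pos"][:2]*1000;print(t@u,t@v,o["tool_pos"],o["opening"])
mc=V("wrist");p,d=imaging.snapshot("wrist");cv2.imwrite("pics/w2.png",p[...,::-1])
for r in plates(p,mc,150):
    q=r[1][:2];print(*r,"u,v",q@u,q@v,q@u-r[1][2]/2,q@u+r[1][2]/2)
E
```

```text
654.754213495561 -166.02587583564352 [ 0.67521971 -0.01922375  0.15152666] 0.08538522956097681
[366.  99.] [581.   38.8  51.3  19.2  12.5] u,v 575.4601799999999 -88.85118 549.81018 601.1101799999999
[321.  24.] [541.2  -4.6  33.1  11.2  12.6] u,v 527.1538200000001 -122.52486 510.6038200000001 543.7038200000001
```

View pics/w2.png

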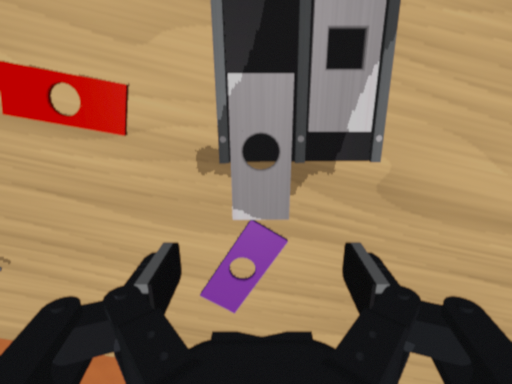

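The wrist view shows the round carrier overhanging: far end at row 219 (columns 233–289), window at (261,151), stand edge at row 161. I'll cast rays for these.

```bash
python3 - <<'E'
from h import *
u=np.array([.9759,.2181]);v=np.array([-.2181,.9759])
P=ray(V("wrist"),[(233,219.5),(289,219.5),(228.5,73),(293.5,73),(261,151),(222,161),(380,161)],.065)[:,:2]*1000
print(np.c_[P@u,P@v].round(1))
E
```

```text
[[ 678.1 -191.8]
 [ 678.2 -142.2]
 [ 558.  -191.3]
 [ 558.1 -142.3]
 [ 617.2 -166.9]
 [ 625.5 -199.2]
 [ 625.6  -68.4]]
```

Call:
step_arm(
  commands=[
    [[-0.1,-0.09,3],[0,0,0]],
    [[0,0,3],[0,0,0]],
    [[0,0,3],[0,0,0]],
    [[0,0,1.5],[0,0,0]],
    [[0,0,0.65],[0,0,0]],
    [[0,0,0],[0,0,0]],
    [[0,0,0],[0,0,0]],
  ],
)

```text
time_s: 8.98
tool_pos: [0.6774, -0.02, 0.0413]
tcp_rot: [-3.141, 0.002, -2.922]
contact_force: [-0.3, 0.1, 0.4]
opening: 0.0852
gripper_force: 0.0
```

Call:
step_arm(
  commands=[
    [[0,0,0],[0,0,0]],
    [[0,0,0],[0,0,0]],
    [[0,0,0],[0,0,0]],
    [[0,0,0],[0,0,0]],
    [[0,0,0],[0,0,0]],
    [[0,0,0],[0,0,0]],
  ],
  fingers=0,
  squeeze=60,
)

```text
time_s: 9.72
tool_pos: [0.6768, -0.0198, 0.0404]
tcp_rot: [-3.141, 0.001, -2.922]
contact_force: [0.6, -0.4, 4.7]
opening: 0.0487
gripper_force: 61.3
```

Call:
step_arm(
  commands=[
    [[0,0,-0.3],[0,0,0]],
    [[0,0,-0.5],[0,0,0]],
    [[0,0,-1],[0,0,0]],
    [[0,0,-1.5],[0,0,0]],
    [[0,0,-1.5],[0,0,0]],
    [[0,0,-1],[0,0,0]],
    [[0,0,-0.2],[0,0,0]],
    [[0,0,0],[0,0,0]],
  ],
)

```text
time_s: 10.72
tool_pos: [0.6763, -0.0198, 0.1]
tcp_rot: [3.141, -0.0, -2.922]
contact_force: [0.2, 0.2, -0.1]
opening: 0.0484
gripper_force: 61.8
```

```bash
python3 - <<'E'
from h import *
o=get_obs();print(o["tool_pos"],o["moment"],o["contact_force"],o["opening"],o["gripper_force"])
u=np.array([.9759,.2181,0]);v=np.array([-.2181,.9759,0])
p,d=imaging.snapshot("side");L=p[100:300,130:400]
q,_=imaging.snapshot("wrist")
A=np.hstack([cv2.resize(L,(400,300)),cv2.resize(q,(400,300))]);cv2.imwrite("pics/s3.png",A[...,::-1])
# plate tilt from wrist depth not reliable near; use side depth: points above z=.075
m,C=V("side");U,W=np.meshgrid(np.arange(512),np.arange(384))
P=np.stack([(U-m["cx"])/m["fx"]*d,-(W-m["cy"])/m["fy"]*d,-d],-1)@C[:3,:3].T+C[:3,3]
uu=P@u*1000;vv=P@v*1000
s=(d>0)&(uu>555)&(uu<635)&(abs(vv+167)<22)&(P[...,2]>.08)&(P[...,2]<.15)
A=np.c_[uu[s],vv[s],np.ones(s.sum())];print(s.sum(),np.linalg.lstsq(A,P[s][:,2]*1000,rcond=None)[0],uu[s].min(),uu[s].max(),np.median(P[s][:,2]))
E
```

```text
[ 0.67631934 -0.01984106  0.09995768] [ 0.05676577 -0.00399811 -0.00872122] [ 0.22305609  0.15496192 -0.05323075] 0.04843910070948165 61.80891394615173
470 [8.69542440e-04 4.02241690e-04 1.23678298e+02] 555.7440623152547 634.9765112239 0.12423492245190171
```

View pics/s3.png

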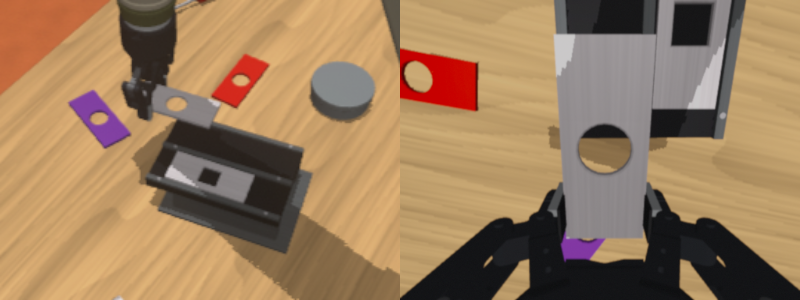

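The carrier is held level, with top z≈0.124 at TCP 0.100. Lift a bit and carry it towards the chuck, stopping short to look.

Call:
step_arm(
  commands=[
    [[0,0,-1.5],[0,0,0]],
    [[0,0,-1.5],[0,0,0]],
    [[0,1,-0.5],[0,0,0]],
    [[0.1,2,0],[0,0,0]],
    [[0.1,3,0],[0,0,0]],
    [[0.1,3,0],[0,0,0]],
    [[0.1,3,0],[0,0,0]],
    [[0.1,3,0],[0,0,0]],
    [[0.1,3,0],[0,0,0]],
    [[0.1,3,0],[0,0,0]],
    [[0,3,0],[0,0,0]],
    [[0,1.5,0],[0,0,0]],
    [[0,0.5,0],[0,0,0]],
    [[0,0,0],[0,0,0]],
    [[0,0,0],[0,0,0]],
  ],
)

```text
time_s: 12.7
tool_pos: [0.6133, 0.2315, 0.135]
tcp_rot: [-3.141, -0.0, -2.924]
contact_force: [1.4, -0.5, 0.0]
opening: 0.048
gripper_force: 61.9
```

```bash
python3 - <<'E'
from h import *
u=np.array([.9759,.2181]);v=np.array([-.2181,.9759])
mc=V("wrist");o=get_obs();t=o["tool_pos"][:2]*1000;print(o["tool_pos"],t@u,t@v,o["opening"],o["gripper_force"])
p,d=imaging.snapshot("wrist");np.save("pics/w4.npy",p);cv2.imwrite("pics/w4.png",p[...,::-1])
E
```

```text
[0.61331585 0.23149111 0.13495568] 649.0231447810744 92.1479869035089 0.047994844747690384 61.889047622680664
```

View pics/w4.png

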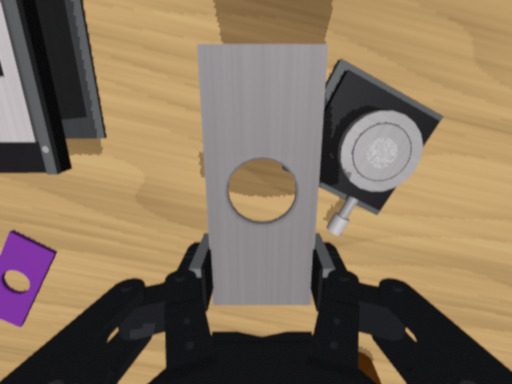

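The wrist view shows the carrier level in the grip: ends at rows 44 and 305, window about (262,189). The chuck top is a disc centred near (381,150).

```bash
python3 - <<'E'
from h import *
u=np.array([.9759,.2181]);v=np.array([-.2181,.9759])
p=np.load("pics/w4.npy");mc=V("wrist")
h=cv2.cvtColor(p,cv2.COLOR_RGB2HSV);w=((h[...,2]>110)&(h[...,1]<40)).astype(np.uint8);w[:,:330]=0;w[225:]=0
w=cv2.morphologyEx(w,cv2.MORPH_OPEN,cv2.getStructuringElement(2,(21,21)))
c=max(cv2.findContours(w,0,1)[0],key=cv2.contourArea);e=cv2.fitEllipse(c);print(e)
f=lambda a,z:(lambda P:np.c_[P@u,P@v].round(1))(ray(mc,a,z)[:,:2]*1000)
(x,y),r=cv2.minEnclosingCircle(f(c[:,0],.06).astype(np.float32));print("chuck",x,y,r,f([e[0]],.06))
print("plate",f([(198,44.5),(327,44.5),(214,305),(311,305),(262.5,189.5)],.1595))
E
```

```text
((381.1252136230469, 150.44874572753906), (75.09295654296875, 85.55414581298828), 46.87460708618164)
chuck 610.7911987304688 184.4822998046875 31.88912010192871 [[609.2 184.5]]
plate [[551.4  67.8]
 [551.6 116.5]
 [670.4  67.4]
 [670.6 116.6]
 [609.   92.1]]
```

Call:
step_arm(
  commands=[
    [[0,1.5,0],[0,0,0]],
    [[0,3,0],[0,0,0]],
    [[0,3,0],[0,0,0]],
    [[0,1.25,0],[0,0,0]],
    [[0,0.5,0],[0,0,0]],
    [[0,0,0],[0,0,0]],
    [[0,0,2],[0,0,0]],
    [[0,0,3],[0,0,0]],
    [[0,0,2],[0,0,0]],
    [[0,0,1],[0,0,0]],
    [[0,0,0.5],[0,0,0]],
    [[0,0,0],[0,0,0]],
    [[0,0,0],[0,0,0]],
    [[0,0,0],[0,0,0]],
  ],
)

```text
time_s: 14.5
tool_pos: [0.5934, 0.323, 0.0508]
tcp_rot: [3.141, 0.001, -2.922]
contact_force: [0.3, 0.9, -0.4]
opening: 0.0488
gripper_force: 61.9
```

```bash
python3 - <<'E'
from h import *
u=np.array([.9759,.2181]);v=np.array([-.2181,.9759])
o=get_obs();t=o["tool_pos"][:2]*1000;z=o["tool_pos"][2]+.0245;print(o["tool_pos"],t@u,t@v,o["contact_force"])
p,d=imaging.snapshot("side");q,_=imaging.snapshot("scene");np.savez("pics/5.npz",p=p,q=q)
A=np.hstack([cv2.resize(p[250:384,90:270],(400,300)),cv2.resize(q[180:292,340:490],(400,300))]);cv2.imwrite("pics/s5.png",A[...,::-1])
E
```

```text
[0.59341011 0.32296266 0.05084892] 649.5470787982956 185.75651454430593 [ 0.31558888  0.91973205 -0.3995958 ]
```

View pics/s5.png

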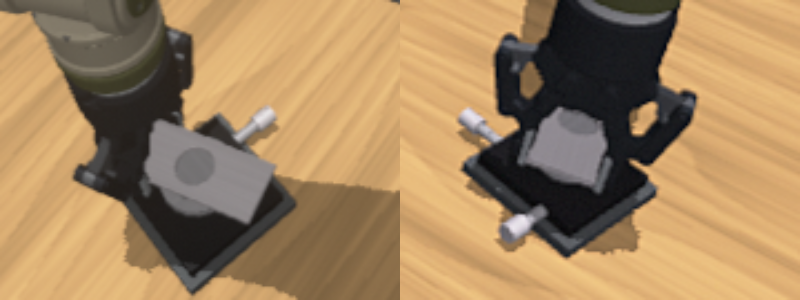

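The plate hovers about 10 mm over the chuck and is nearly centred. Trim 1 mm and lower gently.

Call:
step_arm(
  commands=[
    [[0.08,-0.12,0.3],[0,0,0]],
    [[0,0,0.3],[0,0,0]],
    [[0,0,0.2],[0,0,0]],
    [[0,0,0.1],[0,0,0]],
    [[0,0,0.06],[0,0,0]],
    [[0,0,0],[0,0,0]],
    [[0,0,0],[0,0,0]],
    [[0,0,0],[0,0,0]],
  ],
)

```text
time_s: 15.6
tool_pos: [0.5922, 0.3213, 0.0409]
tcp_rot: [-3.142, -0.0, -2.922]
contact_force: [-2.7, -1.9, 5.6]
opening: 0.0484
gripper_force: 62.4
```

Call:
step_arm(
  commands=[
    [[0,0,0],[0,0,0]],
    [[0,0,0],[0,0,0]],
    [[0,0,0],[0,0,0]],
    [[0,0,0],[0,0,0]],
    [[0,0,0],[0,0,0]],
    [[0,0,0],[0,0,0]],
  ],
  fingers=1,
  squeeze=20,
)

```text
time_s: 16.35
tool_pos: [0.5925, 0.3214, 0.0404]
tcp_rot: [3.142, 0.0, -2.922]
contact_force: [-0.6, 0.0, 0.2]
opening: 0.0856
gripper_force: 0.0
```

Call:
step_arm(
  commands=[
    [[0,0,-0.5],[0,0,0]],
    [[0,0,-1],[0,0,0]],
    [[0,0,-2],[0,0,0]],
    [[0,0,-4],[0,0,0]],
    [[0,0,-4],[0,0,0]],
    [[0,0,-4],[0,0,0]],
    [[0,0,0],[0,0,0]],
    [[0,0,0],[0,0,0]],
  ],
)

```text
time_s: 17.35
tool_pos: [0.5924, 0.3213, 0.1957]
tcp_rot: [3.141, 0.001, -2.922]
contact_force: [0.3, -0.6, 0.1]
opening: 0.0855
gripper_force: 0.0
```

```bash
python3 - <<'E'
from h import *
u=np.array([.9759,.2181]);v=np.array([-.2181,.9759])
print(get_obs()["tool_pos"],get_obs()["opening"])
P={}
for n,b in (("side",(90,240,280,384)),("scene",(340,180,490,300))):
    mc=V(n);p,d=imaging.snapshot(n);P[n]=p
    for r in plates(p,mc,140,b,amin=300):print(n,*r,r[1][:2]@u,r[1][:2]@v)
mc=V("wrist");w,d=imaging.snapshot("wrist")
for r in plates(w,mc,120,(100,0,420,384),amin=2000):print("wrist",*r,r[1][:2]@u,r[1][:2]@v)
A=np.hstack([cv2.resize(P["side"][160:384,90:390],(400,300)),cv2.resize(w,(400,300))]);cv2.imwrite("pics/s6.png",A[...,::-1])
E
```

```text
[0.59238285 0.32133921 0.19568728] 0.08554700528440135
side [177. 325.] [561.2 314.3 131.7  49.9  13.2] 616.22391 184.32765
scene [405. 229.] [556.1 313.2 122.2  49.8  13.1] 611.00691 184.36647
wrist [261. 141.] [561.1 314.  131.8  49.9  12.5] 616.06089 184.05669
```

View pics/s6.png

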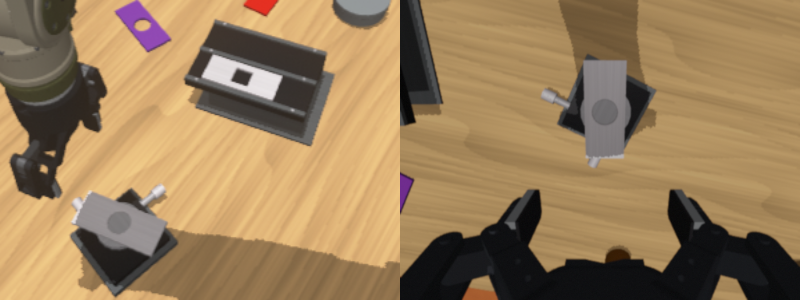

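The carrier lies flat on the chuck within about 1 mm of centre (scene camera: 611.0, 184.4 against 610.7, 184.5). The side and wrist masks took in a knob, which explains their longer outline. The square carrier is untouched.

```bash
python3 -c "
from rig import arm
print(arm.close_job())"
```

```text
the job is handed in; nothing more can be done
None
```

The round-window carrier was slid about 51 mm over the stand's far edge, gripped there, lifted, laid flat on the chuck within about 1 mm of centre, and released; the square-window carrier stayed in its lane, and the job was handed in at about 17.5 s.

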